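# Open the ratchet bookend on the hall shelf

## Robot

A 7-joint arm with a two-finger parallel gripper is mounted at the origin on the work surface. World frame = base frame: x ahead of the robot, y to its left, z up, the work surface at z = 0. Lengths are in mm, angles in rad, forces in N, time in s.
With the tool pointing down it reaches from about 400 to 875 mm from the base axis. Payload 19.3 kg.
Tool frame: the origin (TCP) lies midway between the tips of the shut fingers; the grasp point (between the pads) lies 19 mm behind it; z points along the fingers, y is the line along which they close (so a half turn about z gives the same grasp; the last joint's range is limited). The gripper opens to 85 mm and grips with 20 to 120 N. Pads are 22 mm wide; open, the fingers measure 114 mm over their backs; the gripper's body (76 mm by 85 mm) begins 54 mm behind the grasp point. The pads swing forward as they close: fully open they stand 13 mm farther back than shut.
Start: joints at [1.226, 0.521, -0.036, 1.599, 0.021, 1.021, -0.113], TCP at [169.568, -601.549, 231.291] pointing down, gripper open.
Joint ranges: [-2.91, 2.91], [-0.3, 2.13], [-1.5, 1.42], [0.17, 2.43], [-1.26, 4.41], [0.16, 1.93], [-2.52, 2.52]. Speed limits (rad/s): [1.89, 1.89, 2.39, 2.39, 3.01, 3.01, 3.01].

## Interface

Orientations are given as a unit quaternion [x, y, z, w].
In Python, from workcell import state, eyes, workorder gives the robot as it stands. The module is installed in compiled form; this text tells all that it offers.
- The arm moves only by the tool jog_arm, never from a script. Its argument "deltas" is text: rows parted by semicolons, each of 4 numbers parted by spaces: the shift along the tool's x, y, z in units of 0.5 m (1.0 is 0.5 m), then the turn about the tool's z in units of 45 degrees (1.0 is 45 degrees). In form: x y z twist; .... A call has exactly 8 rows; each row is the pose to reach, as a shift and turn from the pose commanded when the call began, along the tool's axes at that moment; what a row does not reach only later rows make up. A row lasts 1/10 s, in which the tool goes at most 50 mm and 8.59 degrees, less where a joint would pass 70% of its speed; a pose out of reach is approached as far as the arm can. A call with a number of a shift or a turn outside -1 to 1 is refused whole. A call with a gripper value outside its range is refused whole. "gripper" is the gripper's target within -1 to 1 (fully open at 1, half-way at 0, shut at -1), set as the call begins (left out, the last holds). The fingers move at their own pace and stop on an object; "force" is the grip in N (left out, the last holds). Time passes only in rows, so rows that repeat a pose let the fingers close, or fill a call up. It gives the time, the measured TCP pose, the force, the opening and the grip force at its end, in the units of the state.
- state(): the state, without advancing time (a new reading comes with each control period).
- eyes.get_image(name): name is "scene" or "top"; returns a dict with "frame" (420x560x3 uint8, red, green, blue), "fx", "fy", "cx", "cy" (pixels), "camera_from_world" (4x4, takes a point from world to camera coordinates). Camera axes: x right, y down, z forward; pixel columns grow to the right and rows downward; lengths in mm; the calibration is good to about 2 mm. A picture is of the moment at which its call begins. There is no depth.
- workorder.close_job(): hands the job in; it is judged then, once.
The state is a dict: "time_s": time; "joints": joint angles; "joint_velocities": joint speeds; "tau": joint torques, N m; "tcp_pos": TCP position; "eef_rot": TCP orientation; "force": force on the tool from outside, world axes, zero at the start; "moment": the same for the moment, N m; "gripper_width": finger opening in mm; "finger_force": force on a finger pad.
Only numpy, scipy, OpenCV 4.12 (cv2) and the standard library are available. Lean on these libraries where they do the work, as an engineer would, in place of code of your own. Each camera call takes 0.05 s, during which the arm holds its last target. There are 200 camera calls.

## Task

Make room in the ratchet bookend on the hall shelf: with a fingertip press down the spring release pad on its sliding jaw and, keeping it pressed, push the jaw back along its bar, away from the notebook, fully home against the end stop. Then let the pad spring up and move clear. Nothing is to be picked up: leave the notebook standing and the notebook, dish, sunglasses case and torch where they are.

Things in the scene. Friction and masses are not known exactly. Their poses are not given: they have to be found in the camera images.
- bookend: Fixed base of the bookend, screwed to the oak shelf: aluminium rails with a toothed steel bar between, 92 (x) by 300 mm (y), 28 mm high. Origin on the shelf top (100 mm above the work surface) on the bar's middle line; z up; +y along the bar is the way the jaw opens. End plate, 92 mm high, at y = -155 to -149 mm; end stop block, 44 mm high, at y = 130 to 145 mm.
- pad_top (a point): Centre of the top of the ribbed grey release pad on the jaw, 70 mm above the shelf, moves with the pad. Pad 50 mm across (bookend x), 44 mm along the bar (y), in a 48 mm long pocket open at both x sides: at -y the jaw plate (92 mm wide, top 22 mm above the pad), at +y an upright black lip (56 mm wide, 7 mm thick, top 20 mm above the pad) to push against.
- jaw_lip (a point): Middle of the top edge of the inner (-y) face of the jaw's lip, 90 mm above the shelf; a fingertip standing on the pad pushes the jaw towards +y against this face. It is 24.5 mm to the +y side of the pad's centre and moves with the jaw.
- jaw (a joint): Position of the sliding jaw in m, growing as it opens (bookend +y): 0.150 is home against the end stop, 0 nearest the notebook. With the pad up, a pawl in 10 mm teeth blocks opening (only closing is possible). With the pad down it slides with 1 to 2 N of drag and stays where it is left.
- release (a joint): How far the release pad is pressed, in m: 0 is up, 0.008 fully down on a hard stop. The teeth are free from about 0.005. The spring resists with about 5 N at first, 8 N at the bottom, and lifts the pad when it is let go (fully, with the jaw home).
- end_stop (a point): Middle of the top edge of the end stop's inner face, 44 mm above the shelf; the jaw's lip rests against the stop when the jaw is home.
- notebook: Blue cloth-covered notebook, 140 mm (x) by 30 mm (y) by 90 mm high, loose, standing on the bookend's rails next to the fixed end plate, its top 118 mm above the shelf. Origin: centre of its underside, z up. Leave it.
- dish: White ceramic dish, 124 mm across and 30 mm high, with a ring of house keys in it. Loose on the shelf at one end. Origin: centre of its underside. Leave it.
- case: Black plastic sunglasses case, 62 by 155 (own y) by 45 mm high, loose on the shelf at the other end. Origin: centre of its underside. Leave it.
- torch: Small aluminium torch, 110 mm long (own y), 28 mm thick, lying on the shelf's front part on the robot's side of the bookend. Origin: centre of its underside. Leave it.
There are look-alikes about, which are no part of the job. Leave any orange look-alike of the notebook alone.

How it is judged (in metres and radians):
On the way, in this order (a step that is already met when the one before it is completed fails the run):
1. the release pad is pressed down while the jaw is still where it stood (value of joint release above 0.0055 m and distance of jaw_lip from where it was at the start of the episode below 0.02 m), for 0.1 s.
2. the jaw has been pushed home against the end stop (value of joint jaw above 0.144 m), for 0.1 s.
At the end, for the whole second after the job is handed in: The jaw is at rest fully open (within 6 mm of the end stop), the release pad has sprung up (within 3 mm), the notebook stands upright, and notebook, dish, case and torch are within 20 mm of where they began (value of joint jaw above 0.144 m and value of joint release below 0.003 m and velocity of joint jaw between -0.01 and 0.01 m/s and angle between notebook's own z axis and vertical below 0.15 rad and linear speed of notebook below 0.02 m/s and distance of each of notebook, dish, case, torch from where it was at the start of the episode below 0.02 m); the robot touches nothing.
It fails at once if the notebook is lifted, shifted more than 20 mm or tipped (distance of notebook from where it was at the start of the episode above 0.02 m or angle between notebook's own z axis and vertical above 0.3 rad).
It fails at once if the dish, the sunglasses case or the torch is lifted or shifted more than 20 mm (distance of any of dish, case, torch from where it was at the start of the episode above 0.02 m).
It also fails if it takes over 35 s, if anything falls off the work surface, if the arm or the gripper's body presses on something with over 40 N, if the wrist force passes 120 N, or if a joint passes its speed limit or range.

## Working session

There is one attempt and no reset: what is moved stays moved. The work goes in short steps, Python scripts to look and compute and a tool call to move; the robot and the scene stay as the last step left them, time stands still between calls to the robot, and variables do not carry over. Pictures are saved under pics/ and viewed, at most 10 in all, crops included, and the job is handed in when it is done.

Besides the shell and the picture viewer there is one more tool, called after ">>>" as name(argument=value, ...) on one line, values as JSON. jog_arm: Moves the arm, as the interface text tells. Shifts and turns lie within -1 to 1; 1 stands for 0.5 m of shift or 45 degrees of turn. Its arguments: {"type":"object","properties":{"deltas":{"type":"string"},"gripper":{"type":"number"},"force":{"type":"number"}},"required":["deltas"]}

```bash
mkdir -p pics; cat > h.py <<'E'
import numpy as np, cv2
from workcell import state, eyes, workorder
def ray(im,u,v):
    T=np.array(im["camera_from_world"]);R=T[:3,:3];t=T[:3,3]
    d=R.T@np.array([(u-im["cx"])/im["fx"],(v-im["cy"])/im["fy"],1]);return -R.T@t,d
def onz(im,u,v,z):
    c,d=ray(im,u,v);return c+d*(z-c[2])/d[2]
def proj(im,p):
    T=np.array(im["camera_from_world"]);q=T[:3,:3]@np.array(p)+T[:3,3]
    return im["fx"]*q[0]/q[2]+im["cx"],im["fy"]*q[1]/q[2]+im["cy"]
def save(im,n,crop=None,k=1):
    f=im["frame"][...,::-1]
    if crop: a,b,c,d=crop;f=f[b:d,a:c]
    cv2.imwrite("pics/"+n,cv2.resize(f,None,fx=k,fy=k,interpolation=cv2.INTER_CUBIC))
E
python3 - <<'E'
from h import *
for n in("scene","top"):
    im=eyes.get_image(n);save(im,n+"0.png");print(n,ray(im,280,210),im["fx"])
    np.save(n+"0.npy",im,allow_pickle=True)
s=state();print(s["tcp_pos"],s["eef_rot"],s["force"],s["time_s"])
E
```

```text
scene (array([1075.47268876,   98.52454812,  892.57571864]), array([-0.56476609, -0.07665171, -0.82170487])) 380.34173934722986
top (array([ 496.59496303,   15.12636471, 1100.92814792]), array([ 0.07239893, -0.00846853, -0.99739317])) 453.4296528463219
[ 169.46850758 -601.26644579  230.77643861] [ 9.90575555e-01  1.36966386e-01 -1.22102460e-04 -5.13189784e-04] [0.09832257 0.23892998 0.31703943] 0.1
```

View pics/scene0.png

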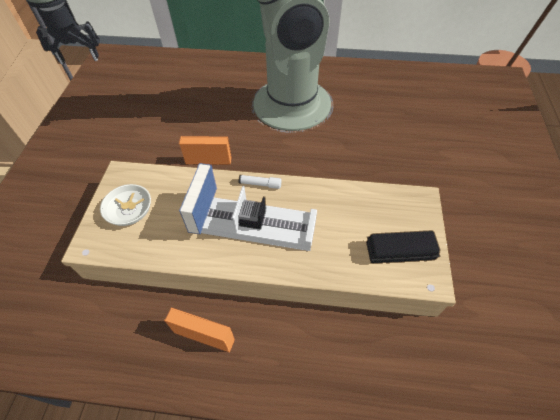

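View pics/top0.png

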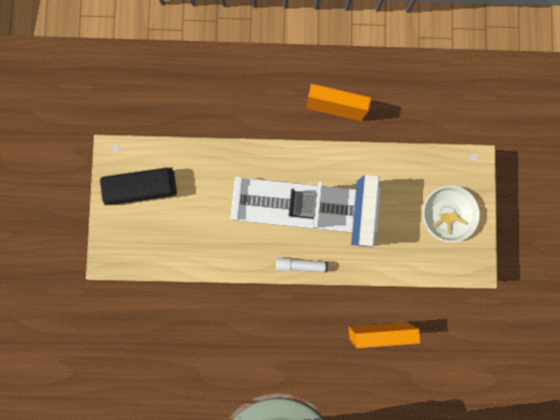

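The top view shows the blue notebook at about (367,210), and the bookend running left to its end stop at (236,200). The jaw's pad and lip are near (303,204), the torch is at (302,265), the dish at (451,214) and the case at (138,186). Two orange look-alikes stand off the shelf at (338,102) and (384,334). The blue book standing against the end plate is the notebook, and the only pad is the one at (303,204). I'll confirm that in an enlarged crop.

```bash
python3 - <<'E'
from h import *
t=np.load("top0.npy",allow_pickle=True).item();s=np.load("scene0.npy",allow_pickle=True).item()
a=cv2.resize(t["frame"][160:260,225:385],None,fx=5,fy=5,interpolation=cv2.INTER_CUBIC)[...,::-1]
cv2.imwrite("pics/c1.png",a)
b=cv2.resize(s["frame"][165:255,180:325],None,fx=5.5,fy=5.5,interpolation=cv2.INTER_CUBIC)[...,::-1]
cv2.imwrite("pics/c2.png",b)
E
```

```text
(no output)
```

View pics/c1.png

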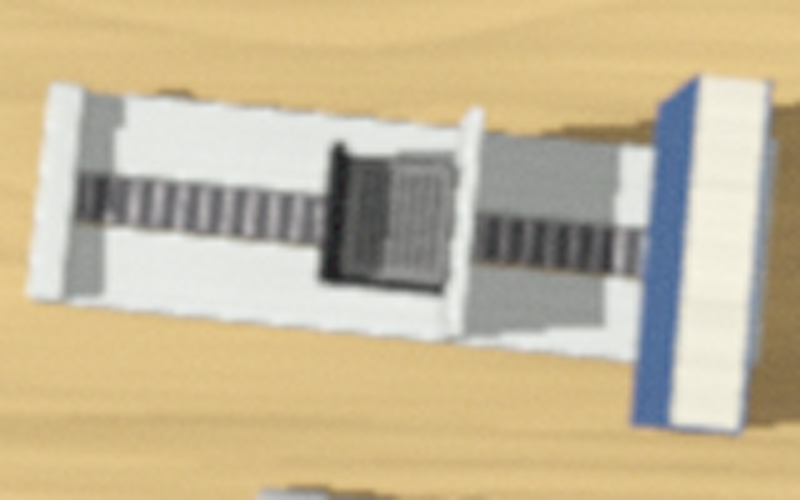

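View pics/c2.png

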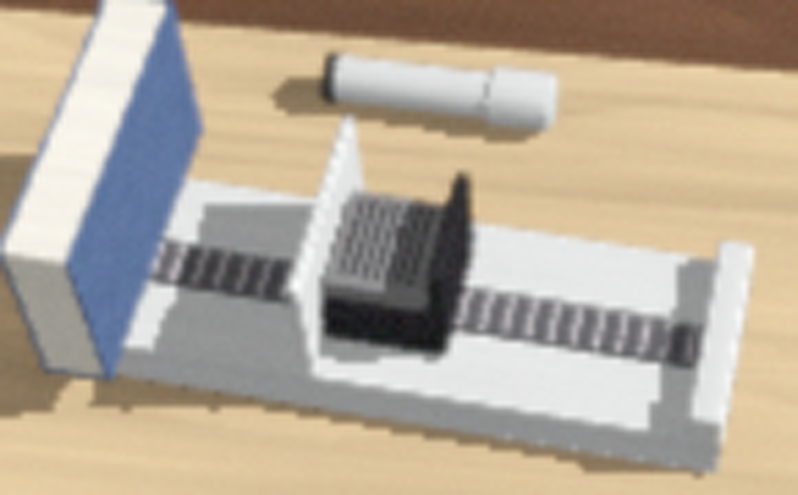

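Confirmed. In the crops the grey ribbed pad sits between the white jaw plate at -y and the black lip at +y, with the end stop beyond it. Next I measure the corners.

```bash
python3 - <<'E'
from h import *
t=np.load("top0.npy",allow_pickle=True).item();s=np.load("scene0.npy",allow_pickle=True).item()
T=lambda u,v,z:onz(t,225+(u-2)/5,160+(v-2)/5,z)
S=lambda u,v,z:onz(s,180+(u-2.2)/5.5,165+(v-2.2)/5.5,z)
P={"stop inner":(T(83,90,144),T(67,300,144)),"plate":(T(465,110,192),T(446,338,192)),
"lip outer":(T(335,142,190),T(320,282,190)),"lip inner":(T(345,146,190),T(331,284,190)),
"S plate":(S(350,118,192),S(297,290,192)),"S lip":(S(463,174,190),S(437,287,190)),"S stop inner":(S(722,243,144),S(695,418,144)),"nb near edge":(T(697,75,218),T(670,420,218))}
for k,(a,b) in P.items():
    d=a-b;print(k,a[:2].round(1),b[:2].round(1),"mid",((a+b)/2)[:2].round(1),"len",np.hypot(*d[:2]).round(1),"ang",np.degrees(np.arctan2(d[1],d[0])).round(1))
# rail edges
for a,b in(((90,92),(455,128)),((60,302),(440,338))):
    p,q=T(*a,128),T(*b,128);d=p-q;print("rail",p[:2],q[:2],np.degrees(np.arctan2(d[1],d[0]))-90)
E
```

```text
stop inner [633.  91.] [543.6  95.1] mid [588.3  93.1] len 89.5 ang -2.6
plate [622.  -67.3] [529.6 -61.2] mid [575.8 -64.2] len 92.6 ang -3.7
lip outer [607.9 -15. ] [551.  -10.2] mid [579.5 -12.6] len 57.1 ang -4.8
lip inner [606.4 -19.1] [550.3 -14.6] mid [578.4 -16.9] len 56.2 ang -4.5
S plate [535.4 -60.7] [624.8 -66.8] mid [580.1 -63.7] len 89.6 ang 176.1
S lip [558.3  -8.7] [615.9 -11.2] mid [587.1 -10. ] len 57.6 ang 177.6
S stop inner [549.4 101.8] [638.4  97.1] mid [593.9  99.5] len 89.1 ang 176.9
nb near edge [ 634.7 -156.2] [ 498.8 -146.9] mid [ 566.7 -151.6] len 136.1 ang -3.9
rail [634.52607881  89.26623209] [622.8816203  -68.86769735] -4.21147026072444
rail [543.46188249  99.37049558] [531.89728609 -64.01131308] -4.048794044791606
```

The sizes match what is given: jaw plate 92.6 mm (92), lip 57 mm (56), yaw about -4°. The pad centre is at about (578,-41), and the jaw has about 106 mm to travel. I'll approach high with the fingers shut.

>>> jog_arm(deltas="0.04 -0.03 -0.03 0.05; 0.12 -0.09 -0.07 0.11; 0.2 -0.155 -0.1 0.17; 0.28 -0.22 -0.1 0.23; 0.36 -0.28 -0.1 0.29; 0.44 -0.345 -0.1 0.35; 0.52 -0.41 -0.1 0.4; 0.58 -0.455 -0.1 0.44", gripper=-1)

```text
time_s: 0.9
tcp_pos: [387.6, -302.0, 281.3]
eef_rot: [0.999, -0.036, -0.0, 0.0]
force: [1.1, -0.4, -0.5]
gripper_width: 0.1
finger_force: 0.0
```

```bash
cat > d.py <<'E'
import sys
from h import *
from scipy.spatial.transform import Rotation as Ro
s=state();R=Ro.from_quat(s["eef_rot"]).as_matrix();g=np.array([float(a) for a in sys.argv[1:4]])
print("t",s["time_s"],"tcp",s["tcp_pos"].round(1),"F",s["force"].round(1),"w",s["gripper_width"],"yaw",np.degrees(np.arctan2(R[1,0],R[0,0])),"tz",R[:,2].round(3))
print("units",(R.T@(g-s["tcp_pos"])/500).round(3))
E
python3 d.py 578 -41 250
```

```text
t 0.9 tcp [ 387.6 -302.   281.3] F [ 1.1 -0.4 -0.5] w 0.10062867062166382 yaw -4.151734974551846 tz [-0. -0. -1.]
units [ 0.342 -0.548  0.063]
```

>>> jog_arm(deltas="0.05 -0.08 0 0; 0.1 -0.16 0 0; 0.15 -0.24 0 0; 0.2 -0.32 0 0; 0.25 -0.4 0 0; 0.3 -0.48 0 0; 0.342 -0.548 0 0; 0.342 -0.548 0.06 0")

```text
time_s: 1.7
tcp_pos: [580.5, -37.0, 253.2]
eef_rot: [0.999, -0.032, 0.003, -0.001]
force: [0.7, -0.1, -0.0]
gripper_width: 0.1
finger_force: 0.0
```

```bash
python3 d.py 578 -41 205; python3 - <<'E'
from h import *
s=eyes.get_image("scene");t=eyes.get_image("top")
a=cv2.resize(s["frame"][100:260,160:330],(595,560),interpolation=cv2.INTER_CUBIC)[...,::-1].copy()
cv2.imwrite("pics/a1.png",a)
E
```

```text
t 1.7 tcp [580.5 -37.  253.2] F [ 0.7 -0.1 -0. ] w 0.09883158631686677 yaw -3.711514506664563 tz [ 0.006  0.002 -1.   ]
units [-0.005  0.009  0.096]
```

View pics/a1.png

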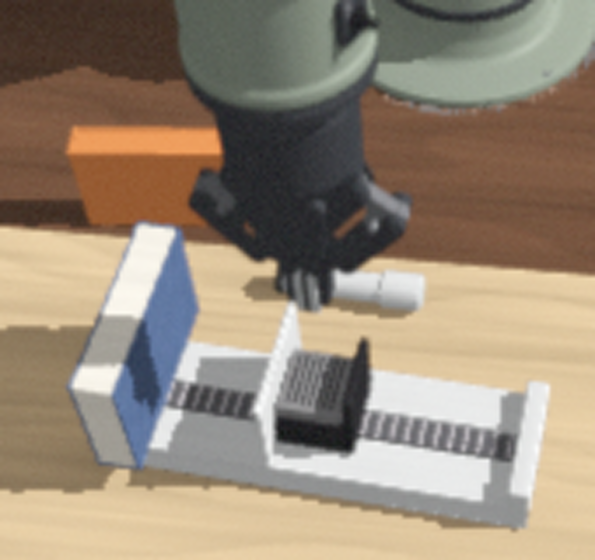

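The view shows the shut fingertips above the pad at about (310,290), with the notebook clear of the knuckles. I'll descend to just above the plate top, then check.

>>> jog_arm(deltas="-0.004 0.009 0.02 0; -0.004 0.009 0.04 0; -0.004 0.009 0.06 0; -0.004 0.009 0.08 0; -0.004 0.009 0.1 0; -0.004 0.009 0.11 0; -0.004 0.009 0.11 0; -0.004 0.009 0.11 0")

```text
time_s: 2.6
tcp_pos: [574.8, -47.0, 196.5]
eef_rot: [0.999, -0.035, 0.0, -0.0]
force: [-0.1, 1.4, -0.4]
gripper_width: 0.6
finger_force: 0.0
```

```bash
python3 d.py 578 -41 168; python3 - <<'E'
from h import *
s=eyes.get_image("scene")
a=cv2.resize(s["frame"][130:250,190:320],(650,600),interpolation=cv2.INTER_CUBIC)[...,::-1].copy()
cv2.imwrite("pics/a2.png",a)
E
```

```text
t 2.6 tcp [574.8 -47.  196.5] F [-0.1  1.4 -0.4] w 0.5680420651897761 yaw -4.054328263260146 tz [ 0.  0. -1.]
units [ 0.006 -0.012  0.057]
```

View pics/a2.png

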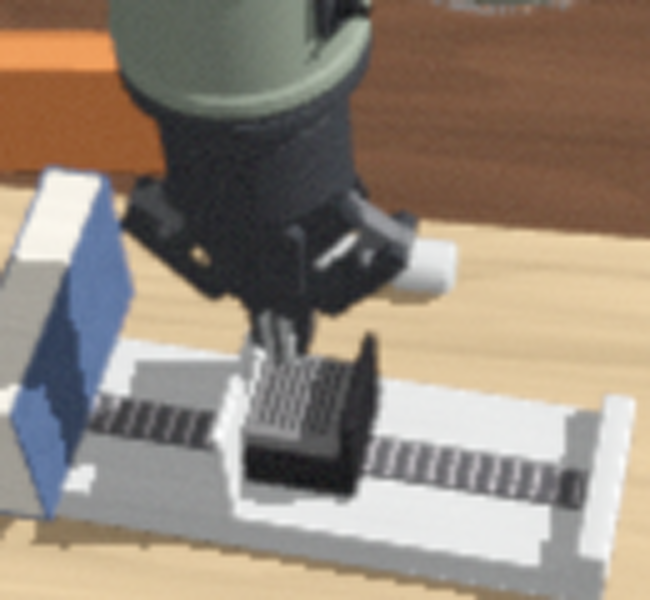

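The tip is about 6 mm too far to -y because the last reading was taken before the arm settled. I'll centre it first, still above the plate, and check the projection.

>>> jog_arm(deltas="0.004 -0.008 -0.01 0; 0.006 -0.013 -0.01 0; 0.006 -0.013 -0.01 0; 0.006 -0.013 -0.01 0; 0.006 -0.013 0 0; 0.006 -0.013 0.01 0; 0.006 -0.013 0.01 0; 0.006 -0.013 0.01 0")

```text
time_s: 3.45
tcp_pos: [577.9, -40.8, 191.0]
eef_rot: [0.999, -0.035, -0.0, -0.0]
force: [-0.0, 0.0, 1.4]
gripper_width: 0.3
finger_force: 0.0
```

```bash
python3 d.py 578 -41 168; python3 - <<'E'
from h import *
s=eyes.get_image("scene");st=state()["tcp_pos"]
a=cv2.resize(s["frame"][170:250,190:290],(800,640),interpolation=cv2.INTER_CUBIC)[...,::-1].copy()[:600]
f=lambda p:tuple(int((q-o)*8+4) for q,o in zip(proj(s,p),(190,170)))
cv2.circle(a,f(st),4,(0,0,255),-1);cv2.circle(a,f((578,-41,170)),4,(0,255,0),-1);cv2.circle(a,f((579.5,-17,190)),4,(255,0,0),-1)
cv2.imwrite("pics/a3.png",a)
E
```

```text
t 3.45 tcp [577.9 -40.8 191. ] F [-0.   0.   1.4] w 0.2700950957312309 yaw -4.061716248977523 tz [-0.001  0.    -1.   ]
units [0.    0.    0.046]
```

View pics/a3.png

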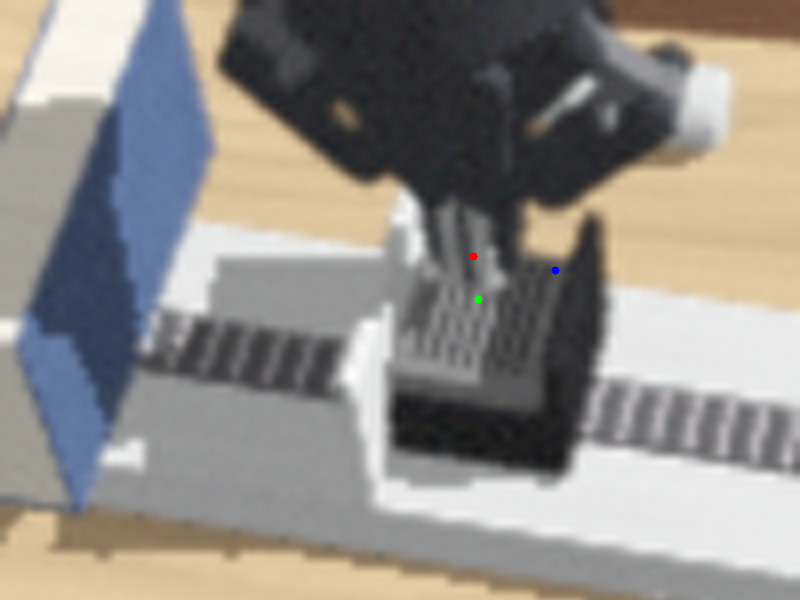

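The tip (red) is over the pad about 20 mm up and clear of both the plate and the lip. The two views disagree by a few mm, so I'll use a point between them and press gently.

>>> jog_arm(deltas="0.005 -0.003 0.005 0; 0.005 -0.003 0.012 0; 0.005 -0.003 0.02 0; 0.005 -0.003 0.028 0; 0.005 -0.003 0.036 0; 0.005 -0.003 0.042 0; 0.005 -0.003 0.046 0; 0.005 -0.003 0.046 0")

```text
time_s: 4.3
tcp_pos: [580.7, -39.4, 168.3]
eef_rot: [0.999, -0.035, -0.0, -0.0]
force: [-1.9, -0.5, 5.3]
gripper_width: 0.2
finger_force: 2.4
```

```bash
python3 d.py 580.5 -39 162
```

```text
t 4.3 tcp [580.7 -39.4 168.3] F [-1.9 -0.5  5.3] w 0.19676029095654707 yaw -4.058136643227687 tz [-0.  0. -1.]
units [-0.    -0.001  0.013]
```

The 5.3 N at z = 168.3 is the pad spring, as expected. I'll press on to the stop.

>>> jog_arm(deltas="0 0 0.004 0; 0 0 0.007 0; 0 0 0.009 0; 0 0 0.011 0; 0 0 0.012 0; 0 0 0.013 0; 0 0 0.013 0; 0 0 0.013 0")

```text
time_s: 5.1
tcp_pos: [580.7, -39.4, 162.2]
eef_rot: [0.999, -0.035, 0.0, 0.0]
force: [-2.3, -0.2, 7.2]
gripper_width: -0.2
finger_force: 3.8
```

```bash
python3 d.py 580.5 -39 160
```

```text
t 5.1 tcp [580.7 -39.4 162.2] F [-2.3 -0.2  7.2] w -0.1704296882459976 yaw -4.05529406125505 tz [ 0. -0. -1.]
units [-0.    -0.001  0.004]
```

>>> jog_arm(deltas="0 0 0.001 0; 0 0 0.002 0; 0 0 0.003 0; 0 0 0.004 0; 0 0 0.004 0; 0 0 0.004 0; 0 0 0.004 0; 0 0 0.004 0")

```text
time_s: 5.9
tcp_pos: [581.1, -39.2, 161.6]
eef_rot: [0.999, -0.035, 0.001, -0.0]
force: [-9.3, 1.0, 27.8]
gripper_width: 0.3
finger_force: 14.4
```

The pad is on its hard stop. I'll ease off slightly and push along the bar.

>>> jog_arm(deltas="0 0 -0.001 0; 0 -0.008 -0.001 0; 0 -0.016 -0.001 0; 0 -0.026 -0.001 0; 0 -0.038 -0.001 0; 0 -0.05 -0.001 0; 0 -0.06 -0.001 0; 0 -0.06 -0.001 0")

```text
time_s: 6.7
tcp_pos: [583.3, -8.6, 161.7]
eef_rot: [0.999, -0.035, 0.001, -0.0]
force: [-5.8, 0.8, 22.4]
gripper_width: 0.1
finger_force: 11.1
```

```bash
python3 d.py 588 72 161.5
```

```text
t 6.7 tcp [583.3  -8.6 161.7] F [-5.8  0.8 22.4] w 0.10317491926685068 yaw -4.015763546417592 tz [ 0.002  0.    -1.   ]
units [-0.002 -0.161  0.001]
```

>>> jog_arm(deltas="0 -0.012 -0.001 0; 0 -0.026 -0.001 0; 0 -0.042 -0.001 0; 0 -0.06 -0.001 0; 0 -0.08 -0.001 0; 0 -0.1 -0.001 0; 0 -0.115 -0.001 0; 0 -0.12 -0.001 0")

```text
time_s: 7.5
tcp_pos: [587.6, 51.3, 161.9]
eef_rot: [0.999, -0.035, 0.001, -0.0]
force: [-3.1, -1.0, 14.7]
gripper_width: -0.1
finger_force: 7.2
```

>>> jog_arm(deltas="0 -0.006 0 0; 0 -0.012 0 0; 0 -0.017 0 0; 0 -0.022 0 0; 0 -0.027 0 0; 0 -0.031 0 0; 0 -0.034 0 0; 0 -0.036 0 0")

```text
time_s: 8.3
tcp_pos: [589.1, 66.8, 161.7]
eef_rot: [0.999, -0.036, 0.001, 0.001]
force: [-0.5, -8.5, 13.5]
gripper_width: -0.2
finger_force: 6.5
```

>>> jog_arm(deltas="0 -0.003 0 0; 0 -0.006 0 0; 0 -0.008 0 0; 0 -0.01 0 0; 0 -0.012 0 0; 0 -0.012 0 0; 0 -0.012 0 0; 0 -0.012 0 0")

```text
time_s: 9.1
tcp_pos: [589.2, 69.5, 161.6]
eef_rot: [0.999, -0.037, 0.0, 0.003]
force: [-3.2, -24.1, 17.2]
gripper_width: 0.1
finger_force: 14.3
```

```bash
python3 d.py 588 72 161.5; python3 - <<'E'
from h import *
s=eyes.get_image("top");save(s,"a4.png",(225,150,385,260),5)
E
```

```text
t 9.1 tcp [589.2  69.5 161.6] F [ -3.2 -24.1  17.2] w 0.08765986497368465 yaw -4.272490070846956 tz [ 0.001 -0.005 -1.   ]
units [-0.003 -0.005  0.   ]
```

View pics/a4.png

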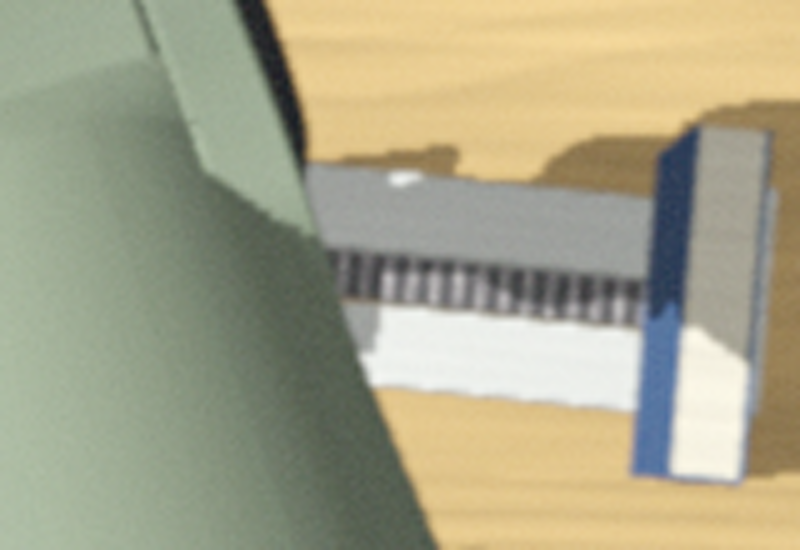

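The jaw is out of sight under the arm, but the notebook has not moved. Force along the bar has built to 24 N with almost no movement and the pad still held down, so the jaw is on the stop. I'll lift straight up.

>>> jog_arm(deltas="0 0.003 -0.004 0; 0 0.005 -0.012 0; 0 0.008 -0.024 0; 0 0.012 -0.04 0; 0 0.014 -0.06 0; 0 0.014 -0.1 0; 0 0.014 -0.16 0; 0 0.014 -0.22 0")

```text
time_s: 9.95
tcp_pos: [588.0, 67.6, 272.4]
eef_rot: [0.999, -0.035, -0.0, -0.0]
force: [0.2, 0.0, -0.0]
gripper_width: 0.4
finger_force: 0.0
```

>>> jog_arm(deltas="-0.02 0 -0.04 0; -0.08 0 -0.06 0; -0.16 0 -0.06 0; -0.24 0 -0.06 0; -0.3 0 -0.06 0; -0.3 0 -0.06 0; -0.3 0 -0.06 0; -0.3 0 -0.06 0")

```text
time_s: 10.75
tcp_pos: [439.3, 78.0, 301.1]
eef_rot: [0.999, -0.035, 0.0, -0.0]
force: [0.2, 0.5, 0.6]
gripper_width: 0.1
finger_force: 0.0
```

```bash
python3 d.py 588 72 300; python3 - <<'E'
from h import *
s=eyes.get_image("scene")
a=cv2.resize(s["frame"][130:260,150:330],None,fx=4.4,fy=4.4,interpolation=cv2.INTER_CUBIC)[...,::-1]
cv2.imwrite("pics/a5.png",a)
E
```

```text
t 10.75 tcp [439.3  78.  301.1] F [0.2 0.5 0.6] w 0.12076377115718054 yaw -4.061769828309677 tz [ 0.001  0.    -1.   ]
units [ 0.297 -0.009  0.002]
```

View pics/a5.png

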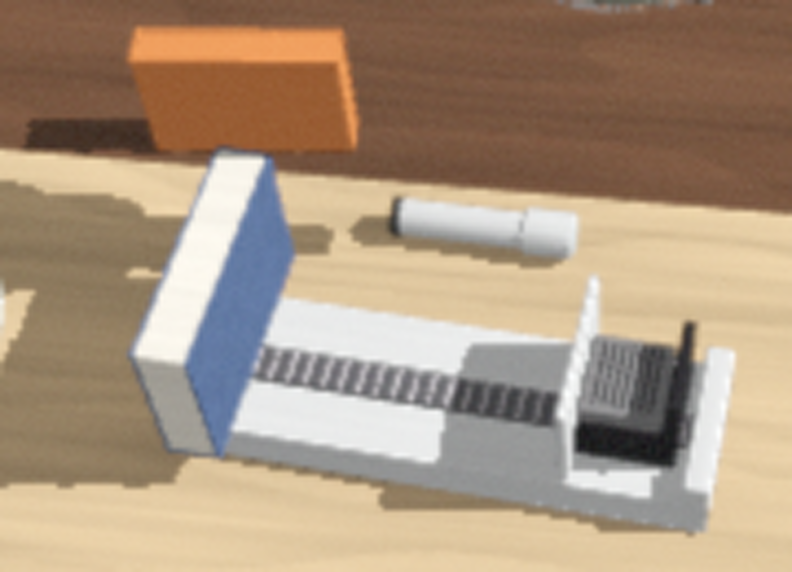

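The view shows the jaw against the end stop (lip at about (690,330), stop at about (715,400)), the pad up, and the notebook and torch where they were. I'll check the gap numerically.

```bash
python3 - <<'E'
from h import *
s=eyes.get_image("scene")
S=lambda u,v,z:onz(s,150+(u-1.7)/4.4,130+(v-1.7)/4.4,z)
for n,a,b,z in(("plate",(597,278),(562,415),192),("lip outer",(696,322),(676,410),190),("stop inner",(708,348),(686,488),144)):
    p,q=S(*a,z),S(*b,z);print(n,p[:2].round(1),q[:2].round(1),((p+q)/2)[:2].round(1))
E
```

```text
plate [544.5  39.7] [631.4  31.7] [588.   35.7]
lip outer [565.9  93.5] [621.   87.7] [593.4  90.6]
stop inner [549.3 101. ] [638.3  96.1] [593.8  98.5]
```

The scene-view gap reads up to 8 mm, but that is at the limit of its accuracy. I'll use the last picture for the top view.

```bash
python3 - <<'E'
from h import *
s=eyes.get_image("top");np.save("top1.npy",s,allow_pickle=True);save(s,"a6.png",(225,160,305,235),8)
E
```

```text
(no output)
```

View pics/a6.png

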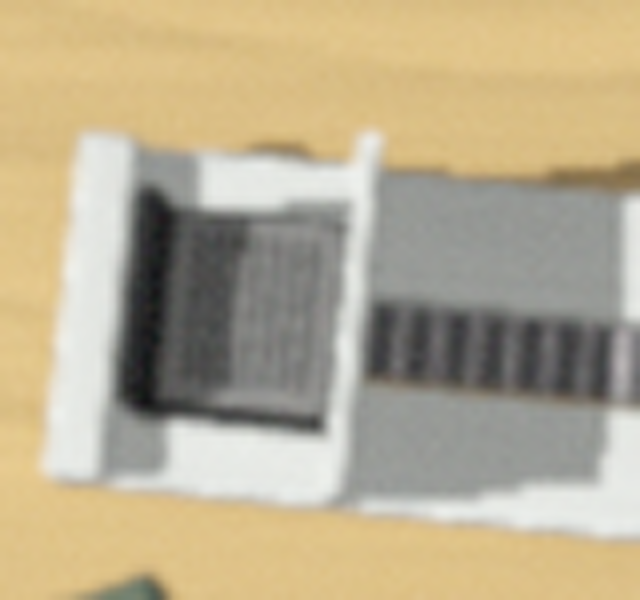

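```bash
python3 - <<'E'
from h import *
s=np.load("top1.npy",allow_pickle=True).item()
T=lambda u,v,z:onz(s,225+(u-3.5)/8,160+(v-3.5)/8,z)
for n,a,b,z in(("plate",(358,135),(328,495),192),("lip outer",(145,188),(122,400),190),("stop inner",(133,140),(102,478),144)):
    p,q=T(*a,z),T(*b,z);print(n,p[:2].round(1),q[:2].round(1),((p+q)/2)[:2].round(1))
s=workorder;print(state()["force"])
E
```

```text
plate [630.   30.6] [538.9  35.8] [584.5  33.2]
lip outer [615.4  84.1] [561.6  88.2] [588.5  86.1]
stop inner [634.2  91.1] [544.2  96.5] [589.2  93.8]
[ 0.73782659  0.73481191 -0.35911858]
```

Both views put the lip 6–8 mm short of the stop. However, the same edges moved about 98 mm, close to ten whole teeth, and the push met 24 N. That leaves it undecided, so I'll settle it physically: press again and push harder.

>>> jog_arm(deltas="0.05 0 0 0; 0.12 0.01 0 0; 0.2 0.02 0 0; 0.27 0.02 0 0; 0.3 0.02 0 0; 0.3 0.02 0.06 0; 0.3 0.02 0.13 0; 0.3 0.02 0.19 0")

```text
time_s: 11.7
tcp_pos: [587.5, 57.1, 203.7]
eef_rot: [0.999, -0.036, -0.001, 0.0]
force: [0.4, 0.2, 0.0]
gripper_width: -0.3
finger_force: 0.0
```

>>> jog_arm(deltas="0 0 0 0; 0 0 0 0; 0 0 0 0; 0 0 0 0; 0 0 0 0; 0 0 0 0; 0 0 0 0; 0 0 0 0")

```text
time_s: 12.5
tcp_pos: [587.6, 57.3, 205.9]
eef_rot: [0.999, -0.035, 0.0, -0.0]
force: [0.4, -0.8, 0.6]
gripper_width: 0.3
finger_force: 0.0
```

>>> jog_arm(deltas="0 0 0.015 0; 0 0 0.03 0; 0 0 0.045 0; 0 0 0.058 0; 0 0 0.068 0; 0 0 0.074 0; 0 0 0.074 0; 0 0 0.074 0")

```text
time_s: 13.3
tcp_pos: [587.4, 57.3, 169.0]
eef_rot: [0.999, -0.035, -0.0, 0.0]
force: [-3.2, -0.4, 4.9]
gripper_width: -0.1
finger_force: 2.2
```

>>> jog_arm(deltas="0 0 0.003 0; 0 0 0.006 0; 0 0 0.009 0; 0 0 0.012 0; 0 0 0.015 0; 0 0 0.016 0; 0 0 0.016 0; 0 0 0.016 0")

```text
time_s: 14.1
tcp_pos: [587.7, 57.5, 161.9]
eef_rot: [0.999, -0.035, 0.0, -0.0]
force: [-7.0, -0.7, 16.1]
gripper_width: 0.1
finger_force: 7.9
```

The pad had sprung fully up (4.9 N at z = 169) and is now down again. Pushing along the bar.

>>> jog_arm(deltas="0 -0.003 0 0; 0 -0.006 0 0; 0 -0.009 0 0; 0 -0.012 0 0; 0 -0.015 0 0; 0 -0.018 0 0; 0 -0.018 0 0; 0 -0.018 0 0")

```text
time_s: 14.9
tcp_pos: [589.0, 65.1, 161.8]
eef_rot: [0.999, -0.036, 0.001, 0.001]
force: [-1.1, -6.7, 11.2]
gripper_width: -0.3
finger_force: 5.7
```

>>> jog_arm(deltas="0 -0.004 0 0; 0 -0.007 0 0; 0 -0.01 0 0; 0 -0.013 0 0; 0 -0.016 0 0; 0 -0.018 0 0; 0 -0.02 0 0; 0 -0.02 0 0")

```text
time_s: 15.7
tcp_pos: [589.3, 69.6, 161.6]
eef_rot: [0.999, -0.038, 0.0, 0.004]
force: [-4.8, -32.1, 17.5]
gripper_width: -0.1
finger_force: 18.0
```

It stops at the same place (69.6 mm at 32 N, against 69.5 mm at 24 N before) with the pad fully down. That is a hard stop, so the jaw is home and the gap is a camera bias. I'll lift straight up and move clear.

>>> jog_arm(deltas="0 0.004 -0.002 0; 0 0.006 -0.012 0; 0 0.008 -0.024 0; 0 0.012 -0.04 0; 0 0.016 -0.06 0; 0 0.016 -0.1 0; 0 0.016 -0.16 0; 0 0.016 -0.22 0")

```text
time_s: 16.5
tcp_pos: [588.2, 68.6, 272.4]
eef_rot: [0.999, -0.035, 0.0, -0.0]
force: [-0.5, -0.2, -0.8]
gripper_width: 0.3
finger_force: 0.0
```

>>> jog_arm(deltas="-0.02 0 -0.04 0; -0.08 0 -0.06 0; -0.16 0 -0.06 0; -0.24 0 -0.06 0; -0.3 0 -0.06 0; -0.3 0 -0.06 0; -0.3 0 -0.06 0; -0.3 0 -0.06 0")

```text
time_s: 17.3
tcp_pos: [439.4, 79.0, 301.2]
eef_rot: [0.999, -0.035, 0.0, -0.0]
force: [0.5, -0.5, -0.4]
gripper_width: 0.1
finger_force: 0.0
```

```bash
python3 - <<'E'
from h import *
a=np.load("top1.npy",allow_pickle=True).item()["frame"].astype(int);i=eyes.get_image("top")["frame"].astype(int)
print("jaw area diff vs earlier home picture",abs(a-i)[175:225,228:275].mean().round(2))
print(state()["force"].round(1),state()["tcp_pos"].round(0));print(workorder.close_job())
E
```

```text
jaw area diff vs earlier home picture 1.62
[-0.3 -0.9 -0.6] [439.  79. 301.]
the job is handed in; nothing more can be done
None
```

I pressed the pad and pushed the jaw until it stopped hard at the same place twice, then let the pad spring up, moved clear and handed the job in; the cameras showed a 6–8 mm gap at the stop, which I took as measuring error, and no verdict came back.

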